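Gauge a prism housing in the bench caliper

ROBOT

A 6-joint arm with a two-finger parallel gripper is mounted at the origin on the work surface. World frame = base frame: x ahead of the robot, y to its left, z up, the work surface at z = 0. Lengths are in m, angles in rad, forces in N, time in s.
With the tool pointing down it reaches from about 0.4 to 0.825 m from the base axis. Payload 7 kg.
Tool frame: the origin (TCP) lies between the finger pads; the fingertips stand 25 mm ahead of it and the grasp point (between the pads) lies 6 mm ahead of it; z points along the fingers, y is the line along which they close (so a half turn about z gives the same grasp; the last joint's range is limited). The gripper opens to 88 mm and grips with 3 to 60 N. Pads are 19 mm wide; open, the fingers measure 130 mm over their backs; the gripper's body (78 mm by 193 mm) begins 47 mm behind the grasp point.
Start: joints at [-0.852, 0.359, 0.012, 0, -1.224, -0.288], TCP at [0.282, -0.613, 0.252] pointing down, gripper open.
Joint ranges: [-3.07, 3.07], [-1.43, 2.12], [-1.02, 1.25], [-3.03, 1.67], [-3.05, -0], [-3.03, 3.03]. Speed limits (rad/s): [2.39, 2.39, 3.01, 3.14, 3.14, 3.14].

INTERFACE

Orientations are given as a unit quaternion [x, y, z, w].
In Python, from workcell import ctrl gives the robot as it stands.
- The arm moves only by the shell command python3 -m crank 'ROWS' [FORCE]. ROWS is JSON, a list of rows, each an object of numbers: "rx", "ry", "rz": the turn, a rotation vector about the tool's x, y, z scaled (see below); "x", "y", "z": the shift along the tool's x, y, z scaled (see below); "claw": the opening, from -1 (shut) to 1 (fully open). In form: [{"rx": .., "ry": .., "rz": .., "x": .., "y": .., "z": .., "claw": ..}, ...]. A call has 1 to 10 rows; each row is the pose to reach, as a shift and turn from the pose commanded when the call began, along the tool's axes at that moment; what a row does not reach only later rows make up. The controller multiplies each number of a shift by 0.3 m and each number of a turn by pi/2 rad. A row lasts 1/8 s, in which the tool goes at most 62.5 mm and 10.7 degrees, less where a joint would pass 70% of its speed; a pose out of reach is approached as far as the arm can. A call with a number of a shift or a turn outside -1 to 1 is refused whole. A call with a gripper value outside its range is refused whole. The fingers move at their own pace and stop on an object; FORCE is the grip in N (left out, the last holds). Time passes only in rows, so rows that repeat a pose let the fingers close. It gives the time, the measured TCP pose, the force, the opening and the grip force at its end, in the units of the state.
- ctrl.observe(): the state, without advancing time (a new reading comes with each control period).
- ctrl.grab_frame(name): name is "side" or "top"; returns a dict with "img" (384x512x3 uint8, red, green, blue), "range_z" (384x512 float32, m along the optical axis (not along the pixel's ray), 0 where there is no reading), "camera_matrix" (3x3 intrinsics, pixels), "extrinsics" (4x4, takes a point from camera to world coordinates). Camera axes: x right, y down, z forward; pixel columns grow to the right and rows downward; lengths in m; the calibration is good to about 2 mm. A picture is of the moment at which its call begins.
- ctrl.job_done(): hands the job in; it is judged then, once.
Trained networks look in the newest picture that a camera, given by its name, has taken for a name from the list of things; names that differ only in an ending like _2 or _b are one class to them, and where a whole thing is asked for, a point or a joint stands for the part that bears it (a point fixed in the world has none). Each returns a list of dicts, best first, with "score" (0 to 1); they miss things now and then, are a little off and sometimes report something else, mostly with a low value. They report only what shows in the picture. A call takes as long as a camera call. They do not tell look-alikes from the thing itself.
- ctrl.trace(camera, target): "pixels" (384x512 bool, what is visible of it) and "box" ([left, top, width, height] in pixels, round what is visible of it).
The state is a dict: "time_s": time; "joints": joint angles; "dq": joint speeds; "tau": joint torques, N m; "eef_pos": TCP position; "tool_rot": TCP orientation; "force": force on the tool from outside, world axes, zero at the start; "moment": the same for the moment, N m; "gripper_width": finger opening in m; "finger_force": force on a finger pad.
Only numpy, scipy, OpenCV 4.12 (cv2) and the standard library are available. Lean on these libraries where they do the work, as an engineer would, in place of code of your own. Each camera call takes 0.05 s, during which the arm holds its last target. There are 200 camera calls.

TASK

Lay the longer of the two prism housings flat on the bed of the bench caliper, across the jaws' travel and about centred on the jaws, and let go of it. Then slide the carriage shut by its handle under the readout head, gently, until the housing is held between both jaws and has pushed the sprung anvil in by about half of its 12 mm travel, not to its stop. Leave it clamped like that and leave the shorter housing and the other things where they are.

Things in the scene. Friction and masses are not known exactly. Their poses are not given: they have to be found in the camera images.
- gauge: bench caliper fixed to the table: grey bed 120 mm (x) by 400 mm (y -160 to +240), top 30 mm above the table. Origin on the table. The carriage slides along the gauge's y. At -y a steel block (y -147 to -107, 83 mm high) carries the sprung anvil pad; the carriage comes from +y, partly under the readout head
- head_edge (a point): middle of the lower front edge of the white readout head that hangs over the carriage; gauge x +10, y +143, z 180 mm. The head spans gauge x +10 to +70, y +50 to +237, z 180 to 235; its column y 207 to 237, x +30 to +70. A vertical gripper at the handle would hit it: lean the tool about 35 to 40 degrees back to the gauge's -x side (fingers pointing to +x and down)
- bed (a point): point on the top of the bed (z 30 mm) on the jaws' centre line, in the open part of the caliper clear of the head (gauge x 0, y -30 mm): the place to lay the housing. Both jaws are 50 mm wide (gauge x -25 to +25) and stand from 32 to about 71 mm above the table
- carriage (a joint): opening of the jaws in m: distance from the carriage's jaw face to the anvil pad's face when the pad is out (0.140 about fully open, falls as the carriage moves to the gauge's -y). The carriage has about 11 N of drag and stays where it is left
- anvil (a joint): how far the sprung anvil pad is pushed in (to gauge -y), m: 0 out, 0.012 at its hard stop. Its spring pushes back with 2 N at 0, 7.4 N at 0.012. The pad's face is at gauge y -85 mm minus this value; as it goes in, the 12 mm gap behind the pad closes and a steel rod comes out behind the block. With the housing clamped, carriage + anvil = 0.040
- handle (a point): grip point on the carriage's black upright handle, 92 mm above the table, under the head's front edge, 110 mm to +y of the carriage's jaw face. The handle is a block 18 mm thick along gauge y (pinch it across this), 26 mm along x, from 61 to 106 mm above the table; the carriage arm under it is 30 mm wide
- long_housing: the longer prism housing, dark olive metal, about 0.3 kg, 130 mm long along its x: a square body 80 mm long, 40 mm wide (y) and high, with a 34 mm round barrel at +x and a 30 mm one at -x, each 25 mm long. Origin at the centre of the underside, starts with z up. Lay its long axis along the gauge's x, either way round, so that the jaws close on the 40 mm width
- short_housing: the shorter prism housing, same look, 80 mm long: square body 48 mm long, 32 mm wide and high, barrels of 27 and 24 mm diameter. Leave it. Origin at the centre of the underside
- grease_jar: white jar 50 mm across, 65 mm high, standing in front of the gauge; leave it. Origin at the centre of the underside
- retaining_ring: flat dark ring, 64 mm outside, 12 mm high; leave it. Origin at the centre of the underside
- spanner: steel wrench 150 mm long, lying; leave it. Origin at the centre of the underside
- driver: screwdriver 170 mm long, lying; leave it. Origin at the centre of the underside
Not all that is in view belongs to the job. Leave any pink or yellow look-alike of the long_housing alone.

How it is judged:
On the way, in this order (a step that is already met when the one before it is completed fails the run):
1. the longer housing lies flat on the bed between the jaws, about centred on them, let go (x of long_housing in the frame of gauge between -0.025 and 0.025 m and y of long_housing in the frame of gauge between -0.09 and 0.06 m and height (world z) of long_housing between 0.024 and 0.036 m and angle between long_housing's own z axis and vertical below 0.12 rad and contact force between the fingers and long_housing below 0.1 N), for 0.2 s.
2. the carriage is closed on it and the sprung anvil has given by 2 to 10.5 mm (value of joint anvil between 0.002 and 0.0105 m and value of joint carriage between 0.0275 and 0.0395 m), for 0.3 s.
At the end, for the whole second after the job is handed in: The longer housing lies flat on the bed (within 7 degrees of level), square to the jaws (within 5 degrees) and within 25 mm of their centre line, at rest, clamped between them: the anvil pushed in by 2 to 10.5 mm of its 12 mm and the carriage's opening 27.5 to 39.5 mm (all of step 2 and x of long_housing in the frame of gauge between -0.025 and 0.025 m and height (world z) of long_housing between 0.024 and 0.036 m and angle between long_housing's own z axis and vertical below 0.12 rad and angle between the x axis of long_housing and the x axis of gauge, either way round below 0.09 rad and linear speed of long_housing below 0.01 m/s); the robot touches nothing.
It fails at once if the housing is rammed home: anvil within 1.5 mm of its stop and the housing pressed against the caliper with more than 60 N in all (both jaws and bed together) (value of joint anvil above 0.0105 m and contact force between long_housing and gauge above 60 N).
It fails at once if the shorter housing or another loose thing is shifted by more than 30 mm (distance of any of short_housing, grease_jar, retaining_ring, spanner, driver from where it was at the start of the episode above 0.03 m).
It also fails if it takes over 67 s, if anything falls off the work surface, if the arm or the gripper's body presses on something with over 40 N, if the wrist force passes 120 N, or if a joint passes its speed limit or range.

## Working session

There is one attempt and no reset: what is moved stays moved. The work goes in short steps, Python scripts to look and compute and a shell command to move; the robot and the scene stay as the last step left them, time stands still between calls to the robot, and variables do not carry over. Pictures are saved under pics/ and viewed, at most 10 in all, crops included, and the job is handed in when it is done.

```bash
mkdir -p pics; ls; cat > h.py <<'E'
import numpy as np, cv2
from workcell import ctrl
def snap(c,fn=None,crop=None,scale=1):
    f=ctrl.grab_frame(c)
    if fn:
        im=f["img"][:,:,::-1]
        if crop: x,y,w,h=crop; im=im[y:y+h,x:x+w]
        cv2.imwrite("pics/"+fn,cv2.resize(im,None,fx=scale,fy=scale,interpolation=cv2.INTER_CUBIC))
    return f
def cloud(f):
    K=f["camera_matrix"];T=f["extrinsics"];z=f["range_z"]
    v,u=np.indices(z.shape)
    P=np.stack([(u-K[0,2])/K[0,0]*z,(v-K[1,2])/K[1,1]*z,z],-1)@T[:3,:3].T+T[:3,3]
    P[z==0]=np.nan
    return P
E
python3 - <<'E'
from h import *
for c in("top","side"):
    f=snap(c,c+"0.png",scale=1.5)
    print(c,f["extrinsics"].round(3).tolist())
    P=cloud(f)
    for n in("long_housing","short_housing","gauge","handle","grease_jar","retaining_ring","spanner","driver"):
        for d in ctrl.trace(c,n):
            q=P[d["pixels"]]; print(n,round(d["score"],2),d["box"],np.nanmedian(q,0).round(3),np.nanmax(q[:,2]).round(3))
o=ctrl.observe();print({k:np.round(v,3).tolist() for k,v in o.items()})
E
```

```text
pics
top [[-0.025, -0.983, 0.181, 0.225], [-1.0, 0.025, -0.002, -0.107], [-0.003, -0.181, -0.984, 1.468], [0.0, 0.0, 0.0, 1.0]]
long_housing 0.97 [329.4, 155.4, 15.1, 45.8] [ 0.52  -0.378  0.036] 0.048
long_housing 0.36 [162.9, 123.3, 29.8, 35.6] [0.634 0.119 0.062] 0.217
short_housing 0.63 [276.2, 183.2, 22.9, 22.4] [ 0.477 -0.218  0.028] 0.039
short_housing 0.57 [293.3, 224.5, 19.0, 16.0] [ 0.346 -0.27   0.009] 0.018
gauge 0.62 [143.8, 75.8, 95.6, 146.3] [0.61  0.087 0.032] 0.241
handle 0.63 [161.5, 124.2, 32.9, 38.9] [0.633 0.118 0.061] 0.217
grease_jar 0.81 [146.5, 218.5, 15.4, 13.0] [0.382 0.186 0.062] 0.072
retaining_ring 0.46 [291.9, 223.8, 20.8, 18.1] [ 0.344 -0.257  0.011] 0.018
spanner 0.63 [257.4, 114.6, 41.3, 25.3] [ 0.697 -0.195  0.005] 0.013
driver 0.71 [333.1, 118.5, 46.4, 26.7] [ 0.657 -0.477  0.019] 0.032
side [[-0.999, -0.015, 0.033, 0.408], [-0.034, 0.702, -0.711, 0.572], [-0.013, -0.712, -0.702, 0.814], [0.0, 0.0, 0.0, 1.0]]
long_housing 0.89 [329.3, 145.3, 13.8, 38.4] [ 0.223 -0.314  0.036] 0.042
long_housing 0.8 [209.2, 147.4, 41.1, 15.7] [ 0.522 -0.364  0.029] 
[... 369 characters left out ...]
 0.89 [109.0, 271.1, 76.1, 54.6] [0.655 0.136 0.059] 0.107
grease_jar 0.56 [263.8, 319.8, 28.1, 34.8] [0.387 0.205 0.062] 0.068
retaining_ring 0.48 [280.1, 176.9, 19.9, 18.5] [ 0.344 -0.265  0.008] 0.014
spanner 0.57 [147.9, 183.2, 31.0, 34.1] [ 0.691 -0.212  0.005] 0.229
driver 0.68 [171.2, 126.0, 30.0, 24.5] [ 0.658 -0.47   0.017] 0.027
{'time_s': 0.9, 'joints': [-0.852, 0.359, 0.012, -0.0, -1.224, -0.288], 'dq': [-0.0, -0.002, 0.002, -0.002, 0.001, 0.001], 'tau': [0.001, -58.236, 29.33, 7.002, 0.013, 0.0], 'eef_pos': [0.282, -0.613, 0.252], 'tool_rot': [-0.214, 0.977, 0.0, 0.0], 'force': [0.568, 1.39, -0.472], 'moment': [0.036, -0.019, -0.027], 'finger_force': 0.0, 'gripper_width': 0.088}
```

View pics/top0.png

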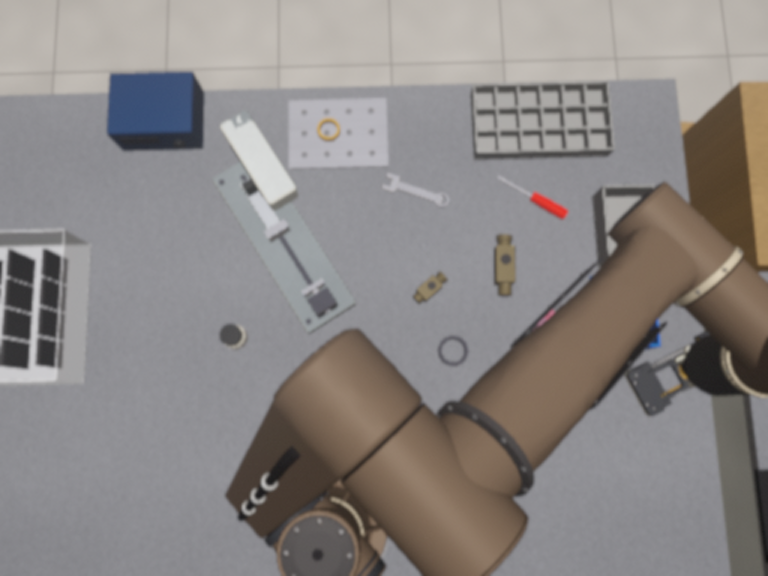

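View pics/side0.png

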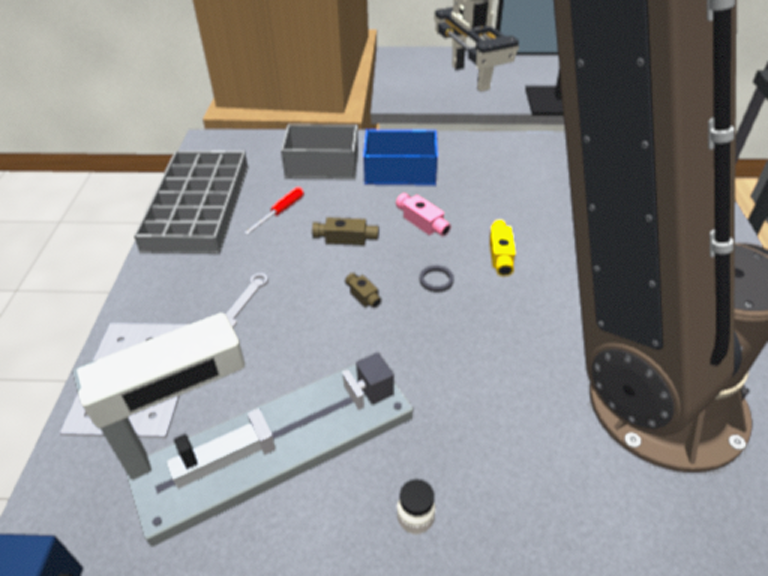

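The top view shows the gauge from (220,180) to (350,310), with its steel block near (320,297) and the head at (258,160).

Things that could be taken for the long housing:
- long olive housing: top (505,265), side (345,231)
- short olive housing: top (430,288), side (363,288)
- pink look-alike: side (423,213)
- yellow look-alike: side (503,247)

I choose the long olive one at side (345,231) and will check it in a close crop.

```bash
python3 - <<'E'
from h import *
B=[];H=[];N=None
for c,crop in(("top",None),("side",(190,110,160,110))):
    f=snap(c,"crop1.png" if crop else None,crop,4) ;P=cloud(f)
    g=ctrl.trace(c,"gauge")[0]["pixels"]
    q=P[g];q=q[np.abs(q[:,2]-.032)<.006];B.append(q)
    for d in ctrl.trace(c,"long_housing"):
        q=P[d["pixels"]];m=np.nanmedian(q,0)
        if np.hypot(m[0]-.52,m[1]+.37)<.04: H.append(q[(q[:,2]>.012)])
def rect(Q,n):
    r=cv2.minAreaRect((Q[:,:2]*1000).astype(np.float32));print(n,r,len(Q),np.median(Q[:,2]))
    return r
for n,L in(("bed",B),("housing",H)):
    for i,q in enumerate(L): rect(q,n+str(i))
    Q=np.vstack(L); r=rect(Q,n)
    print(cv2.boxPoints(r).round(0).tolist())
np.save("H.npy",np.vstack(H));np.save("B.npy",np.vstack(B))
E
```

```text
bed0 ((588.1271362304688, 90.3130874633789), (397.1048278808594, 119.27239990234375), 31.1438045501709) 2449 0.029361715186029702
bed1 ((591.98681640625, 89.90364837646484), (398.3211669921875, 125.35688018798828), 30.833513259887695) 6382 0.028635465379907854
bed ((589.8848876953125, 91.22697448730469), (400.17108154296875, 125.32880401611328), 30.076675415039062) 8831 0.028792005231706774
[[385.0, 45.0], [448.0, -63.0], [794.0, 137.0], [732.0, 246.0]]
housing0 ((523.1808471679688, -379.83099365234375), (41.96015548706055, 132.66648864746094), 87.981201171875) 505 0.03600676564885141
housing ((523.1808471679688, -379.83099365234375), (41.96015548706055, 132.66648864746094), 87.981201171875) 505 0.03600676564885141
[[456.0, -398.0], [589.0, -403.0], [590.0, -361.0], [458.0, -357.0]]
```

View pics/crop1.png

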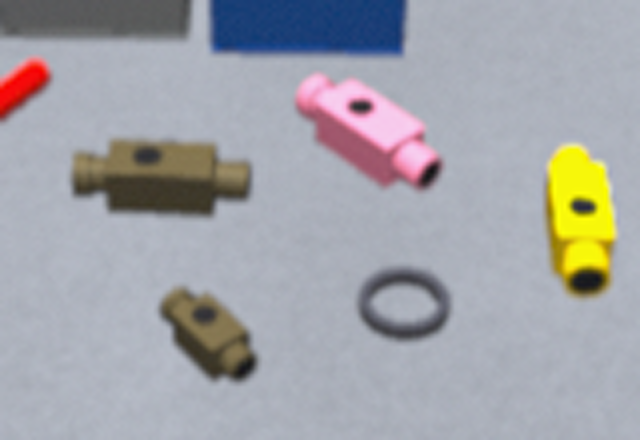

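The crop shows the long olive housing at (160,175), a plain square body with two barrels, longer than the short olive one at (210,335). The pink (370,130) and yellow (580,220) ones are look-alikes. Choice confirmed: centre about (0.523, -0.380), axis -2°.

```bash
cat >> h.py <<'E'
from scipy.spatial.transform import Rotation as Rn
def goal(yaw,lean,g):
    "g: grasp point; tool x along yaw, leaning back to -x by lean (deg)"
    R=Rn.from_euler("z",yaw,degrees=True)*Rn.from_matrix(np.array([[1,0,0],[0,-1,0],[0,0,-1.]]))*Rn.from_euler("y",lean*-1,degrees=True)
    return R,np.array(g)-.006*R.as_matrix()[:,2]
def rel(yaw,lean,g,note=""):
    o=ctrl.observe();R0=Rn.from_quat(o["tool_rot"]);R,p=goal(yaw,lean,g)
    d=R0.inv().apply(p-o["eef_pos"])/.3; r=(R0.inv()*R).as_rotvec()/(np.pi/2)
    print(note,"xyz",d.round(4),"r",r.round(4),"z axis",R.as_matrix()[:,2].round(2),"rows>=",np.ceil(max(np.linalg.norm(d)*300/62.5,np.linalg.norm(r)*90/10.7)),"t",o["time_s"],"F",np.round(o["force"],1),"w",round(o["gripper_width"],4))
GA=30.9
yg=np.array([np.cos(np.radians(GA)),np.sin(np.radians(GA))]);xg=np.array([yg[1],-yg[0]])
O=np.array([.590,.0902])-.040*yg
def gp(x,y,z): return [*(O+x*xg+y*yg),z]
def g2(P):
    "world -> gauge"
    d=P[...,:2]-O; return np.stack([d@xg,d@yg,P[...,2]],-1)
E
python3 - <<'E'
from h import *
rel(-2,20,[.523,-.380,.15],"above pick")
# verify gauge frame: features above the bed in gauge coords
for c in("top","side"):
    G=g2(cloud(snap(c))).reshape(-1,3)
    G=G[(abs(G[:,0])<.09)&(G[:,1]>-.17)&(G[:,1]<.25)]
    for n,(a,b),(l,h) in(("block",(.076,.09),(-.16,-.10)),("jawA",(.06,.074),(-.1,-.06)),("jawC",(.062,.076),(.02,.08)),("handle",(.095,.112),(.1,.2)),("head",(.22,.245),(0,.25))):
        q=G[(G[:,2]>a)&(G[:,2]<b)&(G[:,1]>l)&(G[:,1]<h)]
        if len(q)>5: print(c,n,len(q),np.percentile(q,3,axis=0).round(3),np.percentile(q,97,axis=0).round(3))
E
```

```text
above pick xyz [-1.0612  0.368   0.3197] r [-0.2964 -0.0703 -1.6807] z axis [-0.34  0.01 -0.94] rows>= 15.0 t 1.2 F [-0.1 -0.6  0.1] w 0.0873
top block 198 [-0.023 -0.145  0.077] [ 0.023 -0.108  0.087]
top jawA 58 [-0.023 -0.094  0.062] [ 0.023 -0.085  0.073]
top jawC 102 [-0.024  0.046  0.063] [0.022 0.071 0.075]
top handle 48 [-0.013  0.147  0.096] [0.008 0.163 0.109]
top head 1380 [0.01  0.054 0.226] [0.067 0.23  0.238]
side block 340 [-0.025 -0.143  0.077] [ 0.022 -0.106  0.083]
side jawA 110 [-0.025 -0.093  0.061] [ 0.023 -0.083  0.071]
side jawC 207 [-0.025  0.048  0.064] [0.022 0.065 0.073]
side handle 128 [-0.013  0.149  0.096] [0.01  0.166 0.106]
side head 3163 [0.009 0.059 0.222] [0.065 0.233 0.235]
```

```bash
sed -i 's/lean\*-1/lean/' h.py; python3 - <<'E'
from h import *
rel(-2,20,[.523,-.380,.15],"above pick")
rel(-70,0,[.42,-.5,.2],"mid")
E
```

```text
above pick xyz [-1.0491  0.3741  0.3197] r [ 0.2964  0.0703 -1.6807] z axis [ 0.34 -0.01 -0.94] rows>= 15.0 t 1.3 F [-0.4 -0.3 -0.3] w 0.0877
mid xyz [-0.5762  0.1509  0.1518] r [-0.     0.    -0.948] z axis [ 0. -0. -1.] rows>= 8.0 t 1.3 F [-0.4 -0.3 -0.3] w 0.0877
```

```bash
python3 -m crank '[{"x":-0.58,"y":0.15,"z":0.15,"rz":-0.95,"claw":1},{"x":-0.58,"y":0.15,"z":0.15,"rz":-0.95,"claw":1},{"x":-0.58,"y":0.15,"z":0.15,"rz":-0.95,"claw":1},{"x":-0.58,"y":0.15,"z":0.15,"rz":-0.95,"claw":1},{"x":-0.58,"y":0.15,"z":0.15,"rz":-0.95,"claw":1},{"x":-0.58,"y":0.15,"z":0.15,"rz":-0.95,"claw":1},{"x":-0.58,"y":0.15,"z":0.15,"rz":-0.95,"claw":1},{"x":-0.58,"y":0.15,"z":0.15,"rz":-0.95,"claw":1},{"x":-0.58,"y":0.15,"z":0.15,"rz":-0.95,"claw":1}]' 30
python3 -c "
from h import *
rel(-2,20,[.523,-.380,.12])"
```

```text
xyz [-1.0491  0.3741  0.4197] r [ 0.2964  0.0703 -1.6807] z axis [ 0.34 -0.01 -0.94] rows>= 15.0 t 1.3 F [-0.4 -0.3 -0.3] w 0.0877invalid input
```

```bash
python3 -m crank '[{"rx":0,"ry":0,"rz":-0.95,"x":-0.58,"y":0.15,"z":0.15,"claw":1},{"rx":0,"ry":0,"rz":-0.95,"x":-0.58,"y":0.15,"z":0.15,"claw":1},{"rx":0,"ry":0,"rz":-0.95,"x":-0.58,"y":0.15,"z":0.15,"claw":1},{"rx":0,"ry":0,"rz":-0.95,"x":-0.58,"y":0.15,"z":0.15,"claw":1},{"rx":0,"ry":0,"rz":-0.95,"x":-0.58,"y":0.15,"z":0.15,"claw":1},{"rx":0,"ry":0,"rz":-0.95,"x":-0.58,"y":0.15,"z":0.15,"claw":1},{"rx":0,"ry":0,"rz":-0.95,"x":-0.58,"y":0.15,"z":0.15,"claw":1},{"rx":0,"ry":0,"rz":-0.95,"x":-0.58,"y":0.15,"z":0.15,"claw":1},{"rx":0,"ry":0,"rz":-0.95,"x":-0.58,"y":0.15,"z":0.15,"claw":1}]' 30
python3 -c "
from h import *
rel(-2,20,[.523,-.380,.12])"
```

```text
time_s: 2.42
eef_pos: [0.4212, -0.4997, 0.2065]
tool_rot: [0.82, -0.573, -0.0, -0.0]
force: [0.4, -0.2, 0.2]
gripper_width: 0.0878
finger_force: 0.0
 xyz [-0.2606 -0.4496  0.2697] r [ 0.1316  0.1955 -0.7462] z axis [ 0.34 -0.01 -0.94] rows>= 7.0 t 2.425 F [ 0.4 -0.2  0.2] w 0.0878
```

```bash
python3 -m crank '[{"rx":0.132,"ry":0.195,"rz":-0.746,"x":-0.26,"y":-0.45,"z":0.27,"claw":1},{"rx":0.132,"ry":0.195,"rz":-0.746,"x":-0.26,"y":-0.45,"z":0.27,"claw":1},{"rx":0.132,"ry":0.195,"rz":-0.746,"x":-0.26,"y":-0.45,"z":0.27,"claw":1},{"rx":0.132,"ry":0.195,"rz":-0.746,"x":-0.26,"y":-0.45,"z":0.27,"claw":1},{"rx":0.132,"ry":0.195,"rz":-0.746,"x":-0.26,"y":-0.45,"z":0.27,"claw":1},{"rx":0.132,"ry":0.195,"rz":-0.746,"x":-0.26,"y":-0.45,"z":0.27,"claw":1},{"rx":0.132,"ry":0.195,"rz":-0.746,"x":-0.26,"y":-0.45,"z":0.27,"claw":1},{"rx":0.132,"ry":0.195,"rz":-0.746,"x":-0.26,"y":-0.45,"z":0.27,"claw":1},{"rx":0.132,"ry":0.195,"rz":-0.746,"x":-0.26,"y":-0.45,"z":0.27,"claw":1}]'
python3 -c "
from h import *
rel(-2,20,[.523,-.380,.026]);print(ctrl.observe()['joints'])"
```

```text
time_s: 3.55
eef_pos: [0.521, -0.3801, 0.1257]
tool_rot: [0.985, -0.019, 0.173, 0.002]
force: [-0.8, -0.4, 0.2]
gripper_width: 0.0876
finger_force: 0.0
 xyz [-1.072e-01 -1.000e-04  2.945e-01] r [-0.0005  0.0005 -0.0023] z axis [ 0.34 -0.01 -0.94] rows>= 2.0 t 3.55 F [-0.8 -0.4  0.2] w 0.0876
[-0.40665731  0.29607747 -0.36099581 -0.22282526 -0.59936692  2.10346408]
```

```bash
python3 -m crank '[{"rx":0,"ry":0,"rz":0,"x":-0.036,"y":0,"z":0.1,"claw":1},{"rx":0,"ry":0,"rz":0,"x":-0.072,"y":0,"z":0.2,"claw":1},{"rx":0,"ry":0,"rz":0,"x":-0.107,"y":0,"z":0.294,"claw":1},{"rx":0,"ry":0,"rz":0,"x":-0.107,"y":0,"z":0.294,"claw":1},{"rx":0,"ry":0,"rz":0,"x":-0.107,"y":0,"z":0.294,"claw":-1},{"rx":0,"ry":0,"rz":0,"x":-0.107,"y":0,"z":0.294,"claw":-1},{"rx":0,"ry":0,"rz":0,"x":-0.107,"y":0,"z":0.294,"claw":-1},{"rx":0,"ry":0,"rz":0,"x":-0.107,"y":0,"z":0.294,"claw":-1},{"rx":0,"ry":0,"rz":0,"x":-0.107,"y":0,"z":0.294,"claw":-1},{"rx":0,"ry":0,"rz":0,"x":-0.107,"y":0,"z":0.294,"claw":-1}]' 35
python3 -c "
from h import *
rel(-2,20,[.523,-.380,.146])"
```

```text
time_s: 4.8
eef_pos: [0.521, -0.38, 0.0319]
tool_rot: [0.985, -0.017, 0.174, 0.003]
force: [-0.4, 0.7, 3.0]
gripper_width: 0.0402
finger_force: 34.9
 xyz [ 0.1363 -0.0006 -0.375 ] r [-0.0007 -0.      0.0004] z axis [ 0.34 -0.01 -0.94] rows>= 2.0 t 4.8 F [-0.4  0.7  3. ] w 0.0402
```

```bash
python3 -m crank '[{"rx":0,"ry":0,"rz":0,"x":0.045,"y":0,"z":-0.125,"claw":-1},{"rx":0,"ry":0,"rz":0,"x":0.09,"y":0,"z":-0.25,"claw":-1},{"rx":0,"ry":0,"rz":0,"x":0.136,"y":0,"z":-0.375,"claw":-1},{"rx":0,"ry":0,"rz":0,"x":0.136,"y":0,"z":-0.375,"claw":-1}]'
python3 - <<'E'
from h import *
rel(-30,20,[.515,-.18,.16],"mid")
rel(-59.1,20,gp(0,-.036,.16),"over bed")
f=snap("side")
for d in ctrl.trace("side","long_housing"): print(d["score"],d["box"],np.nanmedian(cloud(f)[d["pixels"]],0).round(3))
E
```

```text
time_s: 5.3
eef_pos: [0.5219, -0.3806, 0.1546]
tool_rot: [0.984, -0.016, 0.176, 0.004]
force: [0.9, -0.5, -3.8]
gripper_width: 0.0397
finger_force: 34.9
mid xyz [-0.0353 -0.6707 -0.0532] r [-0.1066 -0.0027  0.2932] z axis [ 0.3  -0.17 -0.94] rows>= 4.0 t 5.3 F [ 0.9 -0.5 -3.8] w 0.0397
over bed xyz [-0.0265 -1.4444 -0.0509] r [-0.2178 -0.0027  0.5968] z axis [ 0.18 -0.29 -0.94] rows>= 7.0 t 5.3 F [ 0.9 -0.5 -3.8] w 0.0397
0.94 [262.3, 130.8, 38.3, 28.4] [ 0.372 -0.422  0.031]
0.64 [327.0, 146.3, 16.2, 38.6] [ 0.223 -0.318  0.035]
0.57 [200.0, 110.8, 50.5, 20.8] [ 0.559 -0.365  0.143]
```

```bash
python3 -m crank '[{"rx":-0.027,"ry":0,"rz":0.073,"x":-0.009,"y":-0.16,"z":-0.013,"claw":-1},{"rx":-0.053,"ry":0,"rz":0.147,"x":-0.018,"y":-0.33,"z":-0.027,"claw":-1},{"rx":-0.08,"ry":-0.001,"rz":0.22,"x":-0.027,"y":-0.5,"z":-0.04,"claw":-1},{"rx":-0.107,"ry":-0.003,"rz":0.293,"x":-0.035,"y":-0.67,"z":-0.053,"claw":-1}]'
python3 - <<'E'
from h import *
rel(-59.1,20,gp(0,-.036,.16),"over bed")
E
```

```text
time_s: 5.9
eef_pos: [0.5121, -0.2519, 0.1572]
tool_rot: [0.966, -0.198, 0.16, 0.037]
force: [0.5, 0.1, -4.2]
gripper_width: 0.0399
finger_force: 34.9
over bed xyz [-0.3334 -0.9487 -0.1526] r [-0.1277  0.0103  0.3779] z axis [ 0.18 -0.29 -0.94] rows>= 5.0 t 5.9 F [ 0.5  0.1 -4.2] w 0.0399
```

```bash
python3 -m crank '[{"rx":-0.025,"ry":0.002,"rz":0.075,"x":-0.067,"y":-0.18,"z":-0.03,"claw":-1},{"rx":-0.05,"ry":0.004,"rz":0.15,"x":-0.13,"y":-0.36,"z":-0.06,"claw":-1},{"rx":-0.076,"ry":0.006,"rz":0.225,"x":-0.2,"y":-0.54,"z":-0.09,"claw":-1},{"rx":-0.1,"ry":0.008,"rz":0.3,"x":-0.267,"y":-0.72,"z":-0.12,"claw":-1},{"rx":-0.1,"ry":0.01,"rz":0.3,"x":-0.267,"y":-0.72,"z":-0.12,"claw":-1},{"rx":-0.1,"ry":0.01,"rz":0.3,"x":-0.267,"y":-0.72,"z":-0.12,"claw":-1}]'
python3 - <<'E'
from h import *
rel(-59.1,20,gp(0,-.036,.16),"over bed")
E
```

```text
time_s: 6.65
eef_pos: [0.5181, -0.0162, 0.1643]
tool_rot: [0.888, -0.426, 0.157, 0.075]
force: [0.9, -0.1, -4.6]
gripper_width: 0.04
finger_force: 34.9
over bed xyz [-0.156  -0.159  -0.0616] r [-0.0308 -0.0007  0.0822] z axis [ 0.18 -0.29 -0.94] rows>= 2.0 t 6.65 F [ 0.9 -0.1 -4.6] w 0.04
```

```bash
python3 -m crank '[{"rx":-0.015,"ry":0,"rz":0.041,"x":-0.078,"y":-0.08,"z":-0.03,"claw":-1},{"rx":-0.031,"ry":-0.001,"rz":0.082,"x":-0.156,"y":-0.159,"z":-0.062,"claw":-1},{"rx":-0.031,"ry":-0.001,"rz":0.082,"x":-0.156,"y":-0.159,"z":-0.062,"claw":-1},{"rx":-0.031,"ry":-0.001,"rz":0.082,"x":-0.156,"y":-0.159,"z":-0.062,"claw":-1}]'
python3 - <<'E'
from h import *
rel(-59.1,20,gp(0,-.036,.16),"over bed")
rel(-59.1,20,gp(0,-.036,.062),"lower")
f=snap("top","over.png",(130,60,160,120),4);G=g2(cloud(f))
for c in("top","side"):
  if c=="side": f=snap(c);G=g2(cloud(f))
  q=G.reshape(-1,3);q=q[(abs(q[:,0])<.07)&(abs(q[:,1]+.036)<.04)&(q[:,2]>.1)&(q[:,2]<.16)]
  print(len(q),[np.percentile(q,p,axis=0).round(3) for p in(2,50,98)] if len(q) else 0)
E
```

```text
time_s: 7.15
eef_pos: [0.523, 0.0481, 0.1657]
tool_rot: [0.856, -0.488, 0.15, 0.087]
force: [0.3, -0.1, -4.3]
gripper_width: 0.0396
finger_force: 34.9
over bed xyz [-0.0119 -0.0102 -0.0042] r [ 0.0021  0.0002 -0.0024] z axis [ 0.18 -0.29 -0.94] rows>= 1.0 t 7.15 F [ 0.3 -0.1 -4.3] w 0.0396
lower xyz [-0.1235 -0.0107  0.3028] r [ 0.0021  0.0002 -0.0024] z axis [ 0.18 -0.29 -0.94] rows>= 2.0 t 7.15 F [ 0.3 -0.1 -4.3] w 0.0396
39 [array([ 0.014, -0.062,  0.134]), array([ 0.041, -0.058,  0.155]), array([ 0.067, -0.008,  0.159])]
171 [array([-0.061, -0.065,  0.136]), array([-0.057, -0.031,  0.152]), array([-0.007, -0.02 ,  0.16 ])]
```

View pics/over.png

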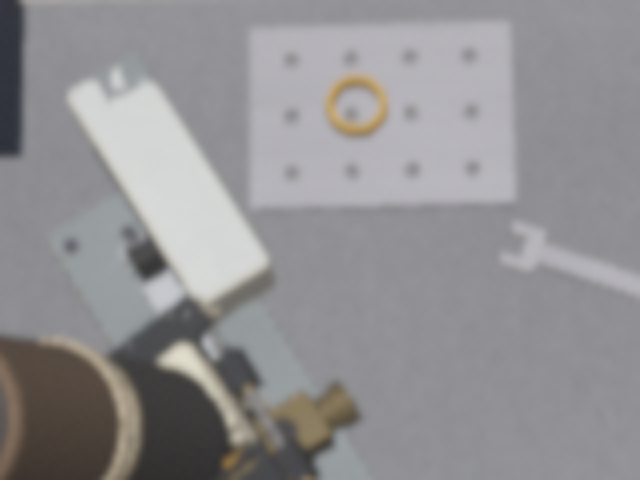

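The crop shows the housing in the grip at (310,415) over the bed, and the gripper body close to the head's front corner (210,305). I'll go down slightly further to -x and -y to clear it.

```bash
python3 - <<'E'
from h import *
rel(-59.1,20,gp(-.012,-.040,.162),"lat")
rel(-59.1,20,gp(-.012,-.038,.10),"down1")
rel(-59.1,20,gp(-.012,-.038,.060),"down2")
E
```

```text
lat xyz [-0.0493  0.0033 -0.0225] r [ 0.0016  0.     -0.0033] z axis [ 0.18 -0.29 -0.94] rows>= 1.0 t 7.25 F [ 0.4  0.3 -4.6] w 0.0397
down1 xyz [-0.12   -0.0035  0.1717] r [ 0.0016  0.     -0.0033] z axis [ 0.18 -0.29 -0.94] rows>= 2.0 t 7.25 F [ 0.4  0.3 -4.6] w 0.0397
down2 xyz [-0.1656 -0.0036  0.297 ] r [ 0.0016  0.     -0.0033] z axis [ 0.18 -0.29 -0.94] rows>= 2.0 t 7.25 F [ 0.4  0.3 -4.6] w 0.0397
```

```bash
python3 -m crank '[{"rx":0.001,"ry":0,"rz":-0.003,"x":-0.05,"y":0.003,"z":-0.022,"claw":-1},{"rx":0.001,"ry":0,"rz":-0.003,"x":-0.05,"y":0.003,"z":-0.022,"claw":-1},{"rx":0.001,"ry":0,"rz":-0.003,"x":-0.085,"y":0,"z":0.075,"claw":-1},{"rx":0.001,"ry":0,"rz":-0.003,"x":-0.12,"y":-0.003,"z":0.172,"claw":-1},{"rx":0.001,"ry":0,"rz":-0.003,"x":-0.143,"y":-0.003,"z":0.235,"claw":-1},{"rx":0.001,"ry":0,"rz":-0.003,"x":-0.166,"y":-0.003,"z":0.297,"claw":-1},{"rx":0.001,"ry":0,"rz":-0.003,"x":-0.166,"y":-0.003,"z":0.297,"claw":-1},{"rx":0.001,"ry":0,"rz":-0.003,"x":-0.166,"y":-0.003,"z":0.297,"claw":-1}]'
python3 - <<'E'
from h import *
rel(-59.1,20,gp(-.012,-.038,.0565),"place")
f=snap("side");G=g2(cloud(f)).reshape(-1,3)
q=G[(abs(G[:,0]+.012)<.075)&(abs(G[:,1]+.038)<.035)&(G[:,2]>.035)&(G[:,2]<.085)]
print([np.percentile(q,p,axis=0).round(3) for p in(2,50,98)])
# tilt: top-surface height vs gauge x away from fingers
for x in np.arange(-.085,.075,.01):
    s=q[abs(q[:,0]-x)<.005]
    if len(s)>4: print(round(x,3),len(s),np.percentile(s[:,2],[5,95]).round(3))
E
```

```text
time_s: 8.25
eef_pos: [0.5169, 0.0632, 0.067]
tool_rot: [0.857, -0.486, 0.151, 0.085]
force: [0.3, 0.5, -4.1]
gripper_width: 0.04
finger_force: 34.9
place xyz [-0.0046  0.0047  0.0156] r [-0.0008 -0.0001 -0.0005] z axis [ 0.18 -0.29 -0.94] rows>= 1.0 t 8.25 F [ 0.3  0.5 -4.1] w 0.04
[array([-0.077, -0.057,  0.04 ]), array([-0.057, -0.035,  0.066]), array([-0.031, -0.017,  0.075])]
-0.075 112 [0.044 0.069]
-0.065 64 [0.056 0.07 ]
-0.055 103 [0.047 0.074]
-0.045 77 [0.041 0.075]
-0.035 24 [0.04  0.075]
-0.025 7 [0.057 0.069]
```

```bash
python3 -m crank '[{"rx":0,"ry":0,"rz":0,"x":-0.002,"y":0.003,"z":0.008,"claw":-1},{"rx":0,"ry":0,"rz":0,"x":-0.005,"y":0.005,"z":0.0156,"claw":-1},{"rx":0,"ry":0,"rz":0,"x":-0.005,"y":0.005,"z":0.0156,"claw":-1}]'
python3 - <<'E'
from h import *
rel(-59.1,20,gp(-.012,-.038,.0555),"place")
E
```

```text
time_s: 8.68
eef_pos: [0.5155, 0.0628, 0.0619]
tool_rot: [0.857, -0.486, 0.152, 0.085]
force: [-1.3, 0.4, 0.7]
gripper_width: 0.0399
finger_force: 34.9
place xyz [0.0011 0.0001 0.0032] r [-0.0011 -0.0003 -0.0001] z axis [ 0.18 -0.29 -0.94] rows>= 1.0 t 8.675 F [-1.3  0.4  0.7] w 0.0399
```

On the bed (about 4.8 N of load transferred). Release slightly and back out along the tool axis.

```bash
python3 -m crank '[{"rx":0,"ry":0,"rz":0,"x":0,"y":0,"z":0,"claw":0.07},{"rx":0,"ry":0,"rz":0,"x":0,"y":0,"z":0,"claw":0.07},{"rx":0,"ry":0,"rz":0,"x":0,"y":0,"z":0,"claw":0.07},{"rx":0,"ry":0,"rz":0,"x":0,"y":0,"z":0,"claw":0.07},{"rx":0,"ry":0,"rz":0,"x":0,"y":0,"z":-0.07,"claw":0.07},{"rx":0,"ry":0,"rz":0,"x":0,"y":0,"z":-0.15,"claw":0.07},{"rx":0,"ry":0,"rz":0,"x":0,"y":0,"z":-0.3,"claw":0.07},{"rx":0,"ry":0,"rz":0,"x":0,"y":0,"z":-0.45,"claw":0.07},{"rx":0,"ry":0,"rz":0,"x":0,"y":0,"z":-0.5,"claw":0.07},{"rx":0,"ry":0,"rz":0,"x":0,"y":0,"z":-0.5,"claw":0.07}]'
python3 - <<'E'
from h import *
for c in("top","side"):
    f=snap(c,"placed.png" if c=="side" else None,(40,190,240,180),3);G=g2(cloud(f)).reshape(-1,3)
    q=G[(abs(G[:,0])<.08)&(abs(G[:,1]+.035)<.04)&(G[:,2]>.045)&(G[:,2]<.085)]
    r=cv2.minAreaRect((q[:,:2]*1000).astype(np.float32));print(c,len(q),r,np.percentile(q[:,2],[50,95]))
    t=q[q[:,2]>.065];print(np.percentile(t,[2,98],axis=0).round(3).tolist())
    q=G[(G[:,2]>.095)&(G[:,2]<.112)&(abs(G[:,0])<.03)&(G[:,1]>.1)&(G[:,1]<.2)]
    if len(q): print("handle",np.percentile(q,[3,97],axis=0).round(3).tolist())
E
```

```text
time_s: 9.93
eef_pos: [0.4891, 0.1074, 0.2034]
tool_rot: [0.857, -0.486, 0.152, 0.084]
force: [-0.3, 0.5, -1.6]
gripper_width: 0.0468
finger_force: 0.0
top 454 ((-11.05029296875, -40.67784118652344), (127.0176773071289, 42.21385192871094), 0.22964243590831757) [0.06717573 0.07267164]
[[-0.05, -0.059, 0.065], [0.046, -0.021, 0.074]]
handle [[-0.013, 0.146, 0.097], [0.008, 0.163, 0.108]]
side 610 ((-39.250816345214844, -38.0108642578125), (40.83167266845703, 77.98724365234375), 88.464599609375) [0.06643454 0.07003309]
[[-0.052, -0.058, 0.066], [-0.01, -0.019, 0.071]]
handle [[-0.014, 0.149, 0.097], [0.01, 0.166, 0.107]]
```

View pics/placed.png

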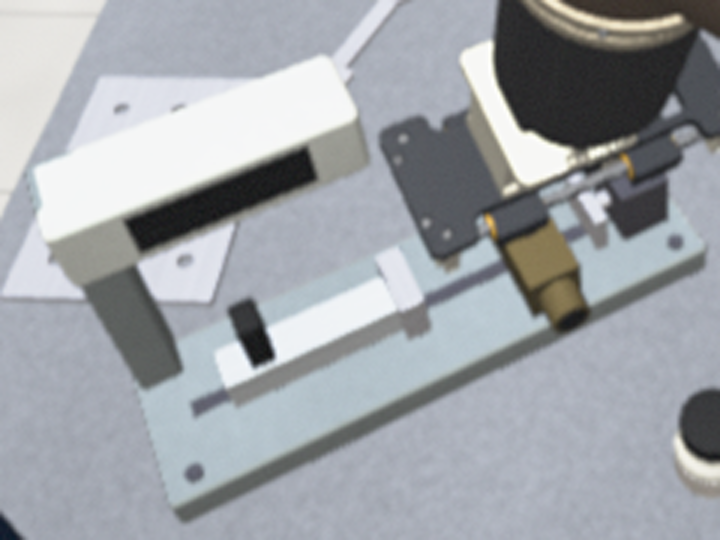

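The housing lies flat and square at gauge (-11, -39) mm, crop (545,260), with the fingers clear. The handle is at crop (250,330), gauge (0, 157) mm. Next is the leaned approach to the handle.

```bash
python3 - <<'E'
from h import *
rel(-59.1,37,gp(-.085,.157,.205),"pre")
E
```

```text
pre xyz [-0.0623 -0.6532 -0.0513] r [-0.000e+00  1.888e-01 -1.000e-04] z axis [ 0.31 -0.52 -0.8 ] rows>= 4.0 t 10.025 F [-0.   0.3 -0.2] w 0.0466
```

```bash
python3 -m crank '[{"rx":0,"ry":0.04,"rz":0,"x":-0.015,"y":-0.13,"z":-0.03,"claw":0.07},{"rx":0,"ry":0.08,"rz":0,"x":-0.03,"y":-0.26,"z":-0.05,"claw":0.07},{"rx":0,"ry":0.12,"rz":0,"x":-0.045,"y":-0.39,"z":-0.05,"claw":0.07},{"rx":0,"ry":0.16,"rz":0,"x":-0.055,"y":-0.52,"z":-0.05,"claw":0.4},{"rx":0,"ry":0.189,"rz":0,"x":-0.062,"y":-0.653,"z":-0.051,"claw":0.4},{"rx":0,"ry":0.189,"rz":0,"x":-0.062,"y":-0.653,"z":-0.051,"claw":0.4},{"rx":0,"ry":0.189,"rz":0,"x":-0.062,"y":-0.653,"z":-0.051,"claw":0.4},{"rx":0,"ry":0.189,"rz":0,"x":-0.062,"y":-0.653,"z":-0.051,"claw":0.4}]'
python3 - <<'E'
from h import *
rel(-59.1,37,gp(-.03,.157,.134),"half")
rel(-59.1,37,gp(0,.157,.094),"at")
E
```

```text
time_s: 11.02
eef_pos: [0.6447, 0.2257, 0.2105]
tool_rot: [0.825, -0.468, 0.276, 0.156]
force: [0.2, -0.6, -0.0]
gripper_width: 0.0614
finger_force: 0.0
half xyz [ 0.0014 -0.0016  0.3002] r [ 0.0001 -0.0001 -0.0004] z axis [ 0.31 -0.52 -0.8 ] rows>= 2.0 t 11.025 F [ 0.2 -0.6 -0. ] w 0.0614
at xyz [ 0.001  -0.0016  0.4668] r [ 0.0001 -0.0001 -0.0004] z axis [ 0.31 -0.52 -0.8 ] rows>= 3.0 t 11.025 F [ 0.2 -0.6 -0. ] w 0.0614
```

```bash
python3 -m crank '[{"rx":0,"ry":0,"rz":0,"x":0.001,"y":-0.002,"z":0.15,"claw":0.4},{"rx":0,"ry":0,"rz":0,"x":0.001,"y":-0.002,"z":0.28,"claw":0.4},{"rx":0,"ry":0,"rz":0,"x":0.001,"y":-0.002,"z":0.38,"claw":0.4},{"rx":0,"ry":0,"rz":0,"x":0.001,"y":-0.002,"z":0.43,"claw":0.4},{"rx":0,"ry":0,"rz":0,"x":0.001,"y":-0.002,"z":0.467,"claw":0.4},{"rx":0,"ry":0,"rz":0,"x":0.001,"y":-0.002,"z":0.467,"claw":0.4}]' 25
python3 - <<'E'
from h import *
rel(-59.1,37,gp(0,.157,.094),"at")
snap("side","handle.png",(60,200,170,130),4)
E
```

```text
time_s: 11.78
eef_pos: [0.6893, 0.1541, 0.0991]
tool_rot: [0.825, -0.468, 0.276, 0.156]
force: [0.2, 0.2, 0.8]
gripper_width: 0.0615
finger_force: 0.0
at xyz [-0.0001  0.0035  0.0013] r [-0.0004 -0.0003 -0.0006] z axis [ 0.31 -0.52 -0.8 ] rows>= 1.0 t 11.775 F [0.2 0.2 0.8] w 0.0615
```

View pics/handle.png

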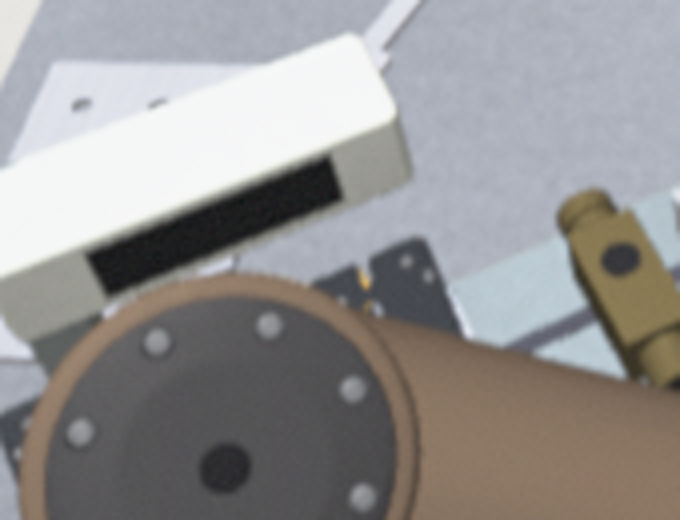

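The wrist, at crop (225,430), hides the handle, but the forces are nil and the pose matches. The housing at (620,260) is undisturbed. Close the fingers.

```bash
python3 -m crank '[{"rx":0,"ry":0,"rz":0,"x":0,"y":0.003,"z":0,"claw":-1},{"rx":0,"ry":0,"rz":0,"x":0,"y":0.003,"z":0,"claw":-1},{"rx":0,"ry":0,"rz":0,"x":0,"y":0.003,"z":0,"claw":-1},{"rx":0,"ry":0,"rz":0,"x":0,"y":0.003,"z":0,"claw":-1},{"rx":0,"ry":0,"rz":0,"x":0,"y":0.003,"z":0,"claw":-1},{"rx":0,"ry":0,"rz":0,"x":0,"y":0.003,"z":0,"claw":-1}]' 25
python3 - <<'E'
from h import *
o=ctrl.observe();print(g2(np.array(o["eef_pos"])))
rel(-59.1,37,gp(0,.075,.094),"to y 75")
E
```

```text
time_s: 12.58
eef_pos: [0.6891, 0.1545, 0.0991]
tool_rot: [0.825, -0.468, 0.277, 0.156]
force: [4.2, 0.1, -0.8]
gripper_width: 0.018
finger_force: 25.0
[-0.00427004  0.15799554  0.099054  ]
to y 75 xyz [0.0014 0.2767 0.0015] r [-0.0012 -0.     -0.0003] z axis [ 0.31 -0.52 -0.8 ] rows>= 2.0 t 12.575 F [ 4.2  0.1 -0.8] w 0.018
```

```bash
python3 -m crank '[{"rx":0,"ry":0,"rz":0,"x":0,"y":0.015,"z":0,"claw":-1},{"rx":0,"ry":0,"rz":0,"x":0,"y":0.04,"z":0,"claw":-1},{"rx":0,"ry":0,"rz":0,"x":0,"y":0.07,"z":0,"claw":-1},{"rx":0,"ry":0,"rz":0,"x":0,"y":0.1,"z":0,"claw":-1},{"rx":0,"ry":0,"rz":0,"x":0,"y":0.13,"z":0,"claw":-1},{"rx":0,"ry":0,"rz":0,"x":0,"y":0.16,"z":0,"claw":-1},{"rx":0,"ry":0,"rz":0,"x":0,"y":0.18,"z":0,"claw":-1},{"rx":0,"ry":0,"rz":0,"x":0.001,"y":0.195,"z":0,"claw":-1},{"rx":0,"ry":0,"rz":0,"x":0.001,"y":0.2,"z":0,"claw":-1},{"rx":0,"ry":0,"rz":0,"x":0.001,"y":0.2,"z":0,"claw":-1}]' 25
python3 - <<'E'
from h import *
def jaws():
  for c in("top","side"):
    G=g2(cloud(snap(c))).reshape(-1,3)
    for n,xr,yr,zr in(("housing",.08,(-.1,.01),(.065,.076)),("padback/block",.02,(-.15,-.083),(.05,.09))):
        q=G[(abs(G[:,0])<xr)&(G[:,1]>yr[0])&(G[:,1]<yr[1])&(G[:,2]>zr[0])&(G[:,2]<zr[1])]
        if len(q)>9: print(c,n,len(q),np.percentile(q,[3,97],axis=0).round(3).tolist())
o=ctrl.observe();print(g2(np.array(o["eef_pos"])))
rel(-59.1,37,gp(0,.070,.094),"to y 70")
jaws()
E
```

```text
time_s: 13.82
eef_pos: [0.6383, 0.1239, 0.0991]
tool_rot: [0.825, -0.468, 0.276, 0.155]
force: [10.3, 0.1, -6.0]
gripper_width: 0.0179
finger_force: 25.0
[-0.00414164  0.09875565  0.09908103]
to y 70 xyz [0.0009 0.0959 0.0016] r [-0.0019  0.0004 -0.0004] z axis [ 0.31 -0.52 -0.8 ] rows>= 1.0 t 13.825 F [10.3  0.1 -6. ] w 0.0179
top housing 460 [[-0.05, -0.092, 0.065], [0.03, 0.002, 0.074]]
top padback/block 261 [[-0.019, -0.147, 0.054], [0.019, -0.086, 0.085]]
side housing 163 [[-0.021, -0.092, 0.065], [0.045, -0.035, 0.071]]
side padback/block 424 [[-0.019, -0.142, 0.055], [0.019, -0.083, 0.083]]
```

```bash
python3 -m crank '[{"rx":0,"ry":0,"rz":0,"x":0,"y":0.01,"z":0.001,"claw":-1},{"rx":0,"ry":0,"rz":0,"x":0,"y":0.02,"z":0.001,"claw":-1},{"rx":0,"ry":0,"rz":0,"x":0,"y":0.03,"z":0.001,"claw":-1},{"rx":0,"ry":0,"rz":0,"x":0,"y":0.04,"z":0.001,"claw":-1},{"rx":0,"ry":0,"rz":0,"x":0.001,"y":0.05,"z":0.001,"claw":-1},{"rx":0,"ry":0,"rz":0,"x":0.001,"y":0.06,"z":0.001,"claw":-1},{"rx":0,"ry":0,"rz":0,"x":0.001,"y":0.07,"z":0.001,"claw":-1},{"rx":0,"ry":0,"rz":0,"x":0.001,"y":0.08,"z":0.001,"claw":-1},{"rx":0,"ry":0,"rz":0,"x":0.001,"y":0.085,"z":0.001,"claw":-1},{"rx":0,"ry":0,"rz":0,"x":0.001,"y":0.085,"z":0.001,"claw":-1}]' 25
python3 - <<'E'
from h import *
o=ctrl.observe();print(g2(np.array(o["eef_pos"])),"F gauge y",np.dot(o["force"][:2],yg))
rel(-59.1,37,gp(0,.059,.094),"to y 59")
E
```

```text
time_s: 15.18
eef_pos: [0.6172, 0.1113, 0.099]
tool_rot: [0.825, -0.467, 0.277, 0.154]
force: [14.0, 1.1, -8.5]
gripper_width: 0.0181
finger_force: 25.0
[-0.00409989  0.07416296  0.09902886] F gauge y 12.580972409874342
to y 59 xyz [0.0009 0.0505 0.0014] r [-0.0026  0.0008 -0.0004] z axis [ 0.31 -0.52 -0.8 ] rows>= 1.0 t 15.175 F [14.   1.1 -8.5] w 0.0181
```

```bash
python3 -m crank '[{"rx":0,"ry":0,"rz":0,"x":0,"y":0.006,"z":0,"claw":-1},{"rx":0,"ry":0,"rz":0,"x":0,"y":0.012,"z":0,"claw":-1},{"rx":0,"ry":0,"rz":0,"x":0,"y":0.018,"z":0,"claw":-1},{"rx":0,"ry":0,"rz":0,"x":0,"y":0.024,"z":0,"claw":-1},{"rx":0,"ry":0,"rz":0,"x":0,"y":0.03,"z":0,"claw":-1},{"rx":0,"ry":0,"rz":0,"x":0,"y":0.03,"z":0,"claw":-1}]'
python3 -c "
from h import *
o=ctrl.observe();print(g2(np.array(o['eef_pos'])),'Fy',np.dot(o['force'][:2],yg))"
python3 -m crank '[{"rx":0,"ry":0,"rz":0,"x":0,"y":0.004,"z":0,"claw":-1},{"rx":0,"ry":0,"rz":0,"x":0,"y":0.008,"z":0,"claw":-1},{"rx":0,"ry":0,"rz":0,"x":0,"y":0.01,"z":0,"claw":-1},{"rx":0,"ry":0,"rz":0,"x":0,"y":0.01,"z":0,"claw":-1}]'
python3 -c "
from h import *
o=ctrl.observe();print(g2(np.array(o['eef_pos'])),'Fy',np.dot(o['force'][:2],yg))
for c in('top','side'):
    f=snap(c,'anvil_%s.png'%c,(195,175,50,50) if c=='top' else (200,220,80,60),8)"
```

```text
time_s: 15.92
eef_pos: [0.6098, 0.1068, 0.0991]
tool_rot: [0.825, -0.467, 0.277, 0.154]
force: [17.6, 0.0, -9.7]
gripper_width: 0.0177
finger_force: 25.0
[-0.00408013  0.0655423   0.09906391] Fy 15.117548057292659
time_s: 16.42
eef_pos: [0.6076, 0.1055, 0.0991]
tool_rot: [0.825, -0.467, 0.277, 0.154]
force: [19.9, -0.8, -11.1]
gripper_width: 0.0175
finger_force: 25.0
[-0.00410449  0.06291372  0.09908335] Fy 16.614523428304924
```

View pics/anvil_side.png

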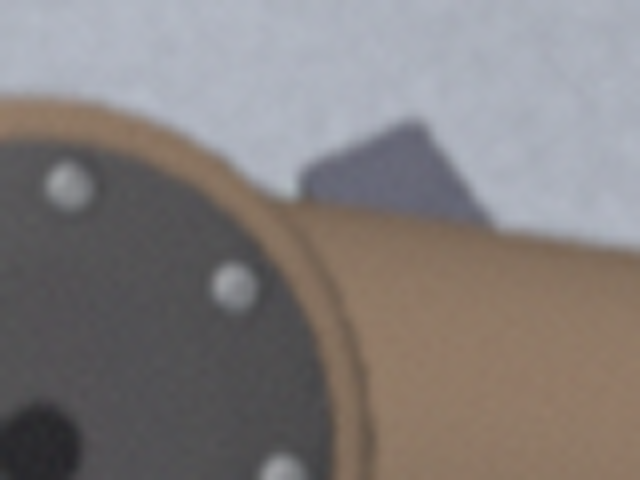

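The wrist hides the jaws; only the block's corner shows, at (400,160). The force rise (12.6 to 16.6 N) suggests the pad is in by about 3 mm, so I'll push 2.5 mm more.

```bash
python3 -m crank '[{"rx":0,"ry":0,"rz":0,"x":0,"y":0.003,"z":0,"claw":-1},{"rx":0,"ry":0,"rz":0,"x":0,"y":0.006,"z":0,"claw":-1},{"rx":0,"ry":0,"rz":0,"x":0,"y":0.009,"z":0,"claw":-1},{"rx":0,"ry":0,"rz":0,"x":0,"y":0.009,"z":0,"claw":-1},{"rx":0,"ry":0,"rz":0,"x":0,"y":0.009,"z":0,"claw":-1}]'
python3 -c "
from h import *
o=ctrl.observe();print(g2(np.array(o['eef_pos'])),'Fy',np.dot(o['force'][:2],yg))
rel(-59.1,37,gp(-.085,.061,.205),'out')"
```

```text
time_s: 17.15
eef_pos: [0.6054, 0.1042, 0.0991]
tool_rot: [0.825, -0.468, 0.277, 0.154]
force: [22.2, -0.6, -11.7]
gripper_width: 0.0178
finger_force: 25.0
[-0.00410552  0.0603768   0.09906042] Fy 18.778713698663395
out xyz [-0.0035 -0.0044 -0.4643] r [-0.0032  0.001  -0.0006] z axis [ 0.31 -0.52 -0.8 ] rows>= 3.0 t 17.15 F [ 22.2  -0.6 -11.7] w 0.0178
```

```bash
python3 -m crank '[{"rx":0,"ry":0,"rz":0,"x":0,"y":-0.003,"z":0,"claw":-1},{"rx":0,"ry":0,"rz":0,"x":0,"y":-0.003,"z":0,"claw":0.2},{"rx":0,"ry":0,"rz":0,"x":0,"y":-0.003,"z":0,"claw":0.2},{"rx":0,"ry":0,"rz":0,"x":0,"y":-0.003,"z":0,"claw":0.2},{"rx":0,"ry":0,"rz":0,"x":0,"y":-0.003,"z":0,"claw":0.2},{"rx":0,"ry":0,"rz":0,"x":0,"y":-0.003,"z":-0.05,"claw":0.2},{"rx":0,"ry":0,"rz":0,"x":0,"y":-0.003,"z":-0.15,"claw":0.2},{"rx":0,"ry":0,"rz":0,"x":0,"y":-0.003,"z":-0.3,"claw":0.2},{"rx":0,"ry":0,"rz":0,"x":0,"y":-0.003,"z":-0.45,"claw":0.2},{"rx":0,"ry":0,"rz":0,"x":0,"y":-0.003,"z":-0.55,"claw":0.2}]'
python3 -m crank '[{"rx":0,"ry":0,"rz":0,"x":-0.2,"y":0,"z":-0.2,"claw":0.2},{"rx":0,"ry":0,"rz":0,"x":-0.4,"y":0,"z":-0.35,"claw":0.2},{"rx":0,"ry":0,"rz":0,"x":-0.4,"y":0,"z":-0.35,"claw":0.2},{"rx":0,"ry":0,"rz":0,"x":-0.4,"y":0,"z":-0.35,"claw":0.2}]'
python3 - <<'E'
from h import *
for c in("top","side"):
    f=snap(c,"end_%s.png"%c,(140,70,110,160) if c=="top" else (40,190,240,180),3.2);G=g2(cloud(f)).reshape(-1,3)
    for n,xr,yr,zr in(("housing",.08,(-.1,-.04),(.065,.076)),("handle",.025,(.03,.1),(.095,.112)),("jawC",.025,(-.06,-.02),(.045,.076)),("block",.022,(-.15,-.095),(.076,.09)),("rod",.01,(-.17,-.148),(.035,.075))):
        q=G[(abs(G[:,0]+(.011 if n=="housing" else 0))<xr)&(G[:,1]>yr[0])&(G[:,1]<yr[1])&(G[:,2]>zr[0])&(G[:,2]<zr[1])]
        if len(q)>5: print(c,n,len(q),np.percentile(q,[3,97],axis=0).round(3).tolist(), cv2.minAreaRect((q[:,:2]*1000).astype(np.float32)))
E
```

```text
time_s: 18.4
eef_pos: [0.552, 0.1889, 0.2324]
tool_rot: [0.825, -0.468, 0.276, 0.155]
force: [0.9, 0.3, -0.9]
gripper_width: 0.0528
finger_force: 0.0
time_s: 18.9
eef_pos: [0.4698, 0.3265, 0.2421]
tool_rot: [0.826, -0.467, 0.277, 0.156]
force: [0.2, -0.5, 0.1]
gripper_width: 0.0527
finger_force: 0.0
top housing 417 [[-0.051, -0.097, 0.065], [0.036, -0.043, 0.075]] ((-9.732070922851562, -69.6717529296875), (59.50471878051758, 126.09969329833984), 89.48564147949219)
top handle 54 [[-0.013, 0.049, 0.098], [0.011, 0.066, 0.11]] ((-0.8277931213378906, 58.1324577331543), (25.276615142822266, 19.18073081970215), 1.2718417644500732)
top jawC 170 [[-0.023, -0.059, 0.057], [0.023, -0.022, 0.075]] ((0.16078948974609375, -40.17603302001953), (39.233642578125, 49.515689849853516), 89.0223617553711)
top block 181 [[-0.021, -0.145, 0.077], [0.021, -0.109, 0.086]] ((0.0630035400390625, -126.72850036621094), (39.73126220703125, 43.75699996948242), 89.8693618774414)
top rod 13 [[-0.006, -0.156, 0.054], [0.005, -0.148, 0.064]] ((-0.19248390197753906, -152.59596252441406), (11.065645217895508, 8.025322914123535), 4.3951520919799805)
side housing 760 [[-0.05, -0.097, 0.066], [0.026, -0.043, 0.072]] ((-11.641471862792969, -70.0571060180664), (129.39334106445312, 59.67013931274414), 0.38844338059425354)
side handle 115 [[-0.014, 0.051, 0.097], [0.011, 0.068, 0.106]] ((-1.1626253128051758, 59.62904357910156), (27.12131690979004, 18.115262985229492), 1.3679903745651245)
side jawC 374 [[-0.025, -0.058, 0.049], [0.022, -0.022, 0.073]] ((0.032863616943359375, -39.97146987915039), (39.2447395324707, 50.2281608581543), 89.00019073486328)
side block 295 [[-0.021, -0.143, 0.078], [0.021, -0.105, 0.083]] ((-0.3267326354980469, -124.87684631347656), (43.128570556640625, 40.56669616699219), 0.1772373616695404)
```

View pics/end_side.png

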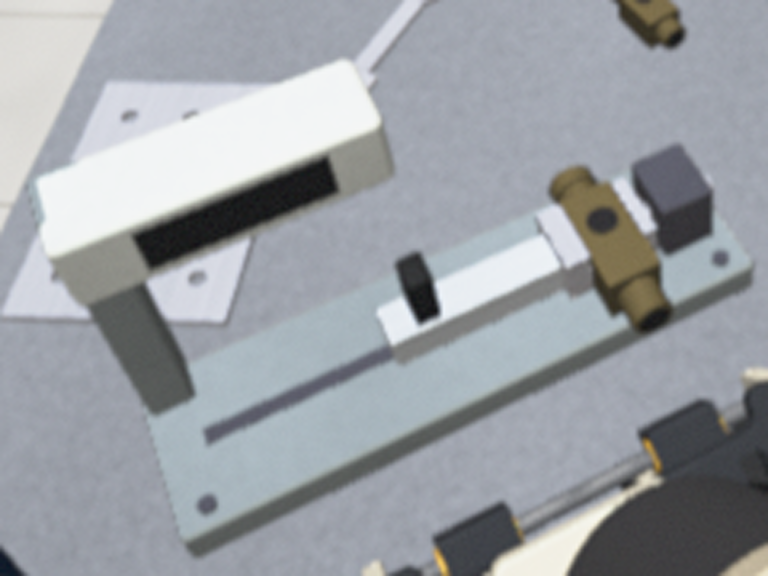

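The housing is clamped between both jaws at (605,225), and the handle at (418,287) is clear of the gripper. The handle is at gauge y of about 59 mm, so the opening is about 34 mm and the anvil is in by about 6 mm. The rod out to about -156 mm behind the block agrees with that. Handing in.

```bash
python3 -c "
from h import *
print(ctrl.job_done())"
```

```text
the job is handed in; nothing more can be done
None
```

The job is handed in: the long housing lies flat and square on the bed, about 11 mm off the jaws' centre line, clamped with the anvil in by about 6 mm (from the camera measurements) and the arm clear; I don't have the judge's result.

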